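Uncover the brownie bar and set the cutting rule

TASK

Get the brownie bar ready for cutting: lift the steel cover off it and hang the cover astride the raised rail, setting it down rather than dropping it. Then lay the dark steel rule with the red grip flat on the white board, flush along either long side of the brownie bar and roughly centred on it. Leave the bar lying about where it is, and do not disturb the ring mould, the round cake or the palette knife.

Things in the scene. Friction and masses are not known exactly. Their poses are not given: they have to be found in the camera images.
- board: White plastic cutting board, fixed, 240 (x) x 260 (y) x 12 mm thick; origin at the centre of its underside, on the bench. The brownie bar and cover stand on it. It may be on the left or the right.
- slab: Firm dark-brown brownie bar, loose, about 0.4 kg, 60 (x) x 180 (y, the long way) x 30 mm high, lying on the board; origin at the centre of its underside, so its long sides are at x = +30 and -30 mm. Its ends stick out from under the cover.
- cover: Loose house-shaped open-ended steel tunnel, 3 mm sheet, 0.3 kg, over the brownie bar. Origin: centre of its open underside; y along the ridge. 120 (y) x 90 mm (x), side walls 46 mm high, roof at 40 degrees, inner peak 80 mm up. Blue grip on the ridge 18 (x) x 70 mm (y), 80 to 114 mm up; pinch across x. Hung, the rail lies along y in the peak, its centre line about 70 mm above the origin.
- rail: Fixed dark steel stand, left or right: a horizontal round bar 16 mm in diameter along its y, centre line 170 mm above the bench, between upright posts at y = +150 and -150 mm, on feet 120 (x) x 35 mm (y). Origin on the bench under the middle of the bar.
- rail_mid (a point): Middle of the rail's bar, on its centre line; y along the bar, z up.
- rule: Loose dark steel strip, 0.25 kg, 36 (x) x 200 (y) x 8 mm, with a red grip block in its middle, 24 (x) x 30 mm (y), reaching 40 mm above the underside. Origin: centre of its underside. Pinch the block across y, along the strip, to keep fingers from between rule and bar. Both long edges are alike; flush, its origin is 48 mm from the bar's origin across the bar.
- mould: Steel ring mould, loose bystander, 72 mm across, 45 mm high; origin at the centre of its underside.
- cake: Round chocolate cake, loose bystander, 64 mm across, 30 mm high; origin at the centre of its underside.
- palette: Palette knife lying on the bench, loose bystander, 240 mm long along its x, 30 mm wide; origin at its middle, on its underside.
There are look-alikes about, which are no part of the job. Leave any orange look-alike of the cover alone.

How it is judged:
By the outcome, as a careful person would: the job done as asked, in the order asked, and still so for the second after the job is handed in, with the robot touching nothing.
It also fails if it takes over 67 s, if anything falls off the work surface, if the arm or the gripper's body presses on something with over 40 N, if the wrist force passes 120 N, or if a joint passes its speed limit or range.

ROBOT

A 7-joint arm with a two-finger parallel gripper is mounted at the origin on the work surface. World frame = base frame: x ahead of the robot, y to its left, z up, the work surface at z = 0. Lengths are in m, angles in rad, forces in N, time in s.
With the tool pointing down it reaches from about 0.425 to 0.875 m from the base axis. Payload 4.7 kg.
Tool frame: the origin (TCP) lies at the very end of the fingers, on their centre line; the grasp point (between the pads) lies 19 mm behind it; z points along the fingers, y is the line along which they close (so a half turn about z gives the same grasp; the last joint's range is limited). The gripper opens to 87 mm and grips with 3 to 60 N. Pads are 19 mm wide; open, the fingers measure 117 mm over their backs; the gripper's body (75 mm by 190 mm) begins 51 mm behind the grasp point.
Start: joints at [1.35, 0.321, -0.07, 1.45, 0.023, 1.371, -0.057], TCP at [0.151, -0.632, 0.223] pointing down, gripper open.
Joint ranges: [-2.86, 2.86], [-0.3, 2.09], [-1.38, 1.24], [0.06, 2.45], [-1.56, 4.7], [0.09, 2.05], [-2.69, 2.69]. Speed limits (rad/s): [2.57, 2.57, 3.14, 3.14, 3.14, 3.14, 3.14].

INTERFACE

Orientations are given as a rotation vector (axis times angle).
In Python, from bench import ctrl, vision gives the robot as it stands.
- The arm moves only by the tool jog_arm, never from a script. Its argument "increments" is a list of rows, each an object of numbers: "tx", "ty", "tz": the shift along the tool's x, y, z in mm; "wx", "wy", "wz": the turn, a rotation vector about the tool's x, y, z in rad; "gripper": the opening, from 0 (shut) to 1 (fully open). In form: [{"tx": .., "ty": .., "tz": .., "wx": .., "wy": .., "wz": .., "gripper": ..}, ...]. A call has exactly 5 rows; each row is the pose to reach, as a shift and turn from the pose commanded when the call began, along the tool's axes at that moment; what a row does not reach only later rows make up. A row lasts 1/12 s, in which the tool goes at most 41.7 mm and 7.16 degrees, less where a joint would pass 70% of its speed; a pose out of reach is approached as far as the arm can. A call with a gripper value outside its range is refused whole. The fingers move at their own pace and stop on an object; "grip_force" is the grip in N (left out, the last holds). Time passes only in rows, so rows that repeat a pose let the fingers close, or fill a call up. It gives the time, the measured TCP pose, the force, the opening and the grip force at its end, in the units of the state.
- ctrl.get_state(): the state, without advancing time (a new reading comes with each control period).
- vision.get_image(name): name is "scene" or "top" or "wrist"; returns a dict with "color" (400x640x3 uint8, blue, green, red), "fx", "fy", "cx", "cy" (pixels), "extrinsics" (4x4, takes a point from world to camera coordinates). Camera axes: x right, y down, z forward; pixel columns grow to the right and rows downward; lengths in m; the calibration is good to about 2 mm. The wrist camera is an equidistant fisheye: a pixel r from the principal point sees the ray r / f radians off the axis. A picture is of the moment at which its call begins. There is no depth.
- ctrl.close_job(): hands the job in; it is judged then, once.
Trained networks look in the newest picture that a camera, given by its name, has taken for a name from the list of things; names that differ only in an ending like _2 or _b are one class to them, and where a whole thing is asked for, a point or a joint stands for the part that bears it (a point fixed in the world has none). Each returns a list of dicts, best first, with "conf" (0 to 1); they miss things now and then, are a little off and sometimes report something else, mostly with a low value. They report only what shows in the picture. A call takes as long as a camera call. They do not tell look-alikes from the thing itself.
- vision.spot_in(camera, thing): "bbox" ([left, top, right, bottom] in pixels, round what is visible of it).
The state is a dict: "time": time; "joint_positions": joint angles; "qd": joint speeds; "joint_torque": joint torques, N m; "position": TCP position; "tool_rot": TCP orientation; "ft_force": force on the tool from outside, world axes, zero at the start; "torque": the same for the moment, N m; "grip_width": opening from 0.0 (shut) to 1.0 (fully open); "grip_force": force on a finger pad.
Only numpy, scipy, OpenCV 4.12 (cv2) and the standard library are available. Lean on these libraries where they do the work, as an engineer would, in place of code of your own. Each camera call takes 0.05 s, during which the arm holds its last target. There are 200 camera calls.

## Working session

There is one attempt and no reset: what is moved stays moved. The work goes in short steps, Python scripts to look and compute and a tool call to move; the robot and the scene stay as the last step left them, time stands still between calls to the robot, and variables do not carry over. Pictures are saved under pics/ and viewed, at most 10 in all, crops included, and the job is handed in when it is done.

Besides the shell and the picture viewer there is one more tool, called after "Request:" in YAML: its name, and indented under it one key for each argument. jog_arm: Moves the arm, as the interface text tells. Its arguments: {"type":"object","properties":{"increments":{"type":"array"},"grip_force":{"type":"number"}},"required":["increments"]}

```bash
ls; mkdir -p pics
cat > h.py <<'E'
import numpy as np, cv2
from scipy.spatial.transform import Rotation as R
from bench import ctrl, vision
def px2w(im,u,v,z):
    "pixel -> world point at height z (pinhole cams)"
    E=np.array(im["extrinsics"]); Rc=E[:3,:3]; c=-Rc.T@E[:3,3]
    d=Rc.T@np.array([(u-im["cx"])/im["fx"],(v-im["cy"])/im["fy"],1.])
    return c+d*(z-c[2])/d[2]
def w2px(im,p):
    E=np.array(im["extrinsics"]); q=E[:3,:3]@np.array(p)+E[:3,3]
    return np.array([im["fx"]*q[0]/q[2]+im["cx"],im["fy"]*q[1]/q[2]+im["cy"]])
E
python3 - <<'E'
from h import *
for c in ["top","scene"]:
    im=vision.get_image(c); cv2.imwrite(f"pics/{c}0.png",im["color"])
    E=np.array(im["extrinsics"]); print(c,im["fx"],im["cx"],im["cy"],(-E[:3,:3].T@E[:3,3]).round(3)); print(E[:3,:3].round(2).tolist())
    for t in ["board","slab","cover","rail","rule","mould","cake","palette"]:
        print(t,[(np.round(d["bbox"]).astype(int).tolist(),round(d["conf"],2)) for d in vision.spot_in(c,t)[:3]])
s=ctrl.get_state(); print(s["time"],s["position"],s["tool_rot"],s["grip_width"])
E
```

```text
pics
top 486.082607675685 320.27099708726354 198.9435718920227 [ 0.324 -0.023  1.351]
[[-0.02, -1.0, -0.0], [-0.99, 0.02, -0.16], [0.16, -0.0, -0.99]]
board [([176, 141, 274, 232], 0.61)]
slab [([189, 160, 256, 189], 0.69)]
cover [([192, 156, 239, 189], 0.61), ([173, 259, 230, 312], 0.59)]
rail []
rule [([304, 179, 316, 254], 0.57)]
mould [([283, 116, 310, 147], 0.62)]
cake [([317, 116, 335, 142], 0.84), ([348, 176, 482, 226], 0.22)]
palette [([377, 273, 466, 287], 0.66)]
scene 374.40650822062145 318.49110945960115 201.06226035245717 [1.19  0.194 0.827]
[[-0.29, 0.96, -0.01], [0.67, 0.2, -0.71], [-0.68, -0.21, -0.7]]
board [([351, 224, 460, 323], 0.68)]
slab [([368, 258, 442, 294], 0.74)]
cover [([412, 173, 464, 220], 0.72), ([385, 251, 443, 300], 0.58)]
rail [([176, 160, 298, 251], 0.88)]
rule [([313, 203, 340, 254], 0.66)]
mould [([302, 276, 334, 315], 0.75)]
cake [([271, 281, 295, 306], 0.66)]
palette [([223, 166, 288, 180], 0.73)]
0.9 [ 0.15119956 -0.63220302  0.22261377] [ 3.11981598e+00  3.68038903e-01 -6.49615706e-05] 1.0006072108818482
```

View pics/top0.png

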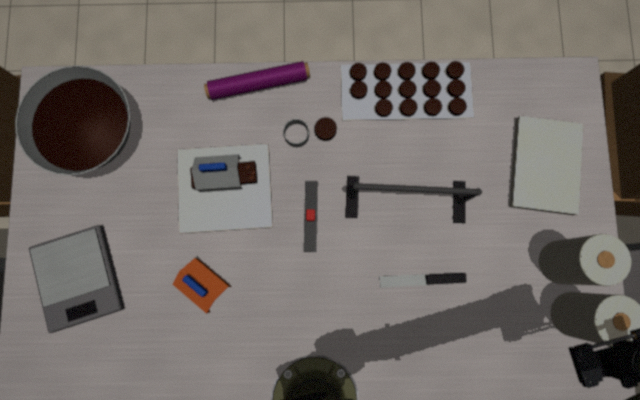

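View pics/scene0.png

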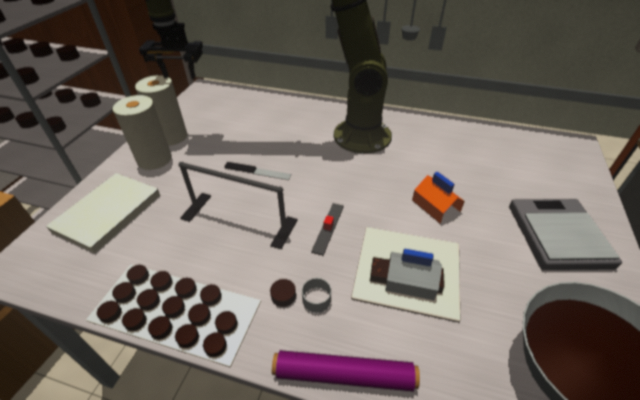

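Top view: the steel cover with its blue grip is at (213,167) on the white board, and the orange look-alike is at (200,285), so I choose the steel one. The rule with the red grip is at (311,215), and the rail bar runs from (350,187) to (480,191). The ring mould is at (296,132), the cake at (325,128) and the knife at (422,280).

```bash
cat > m.py <<'E'
from h import *
def comp(mask,x0,y0,x1,y1):
    m=np.zeros_like(mask); m[y0:y1,x0:x1]=mask[y0:y1,x0:x1]
    n,l,s,c=cv2.connectedComponentsWithStats(m.astype(np.uint8))
    k=1+np.argmax(s[1:,4]); ys,xs=np.nonzero(l==k); return np.c_[xs,ys].astype(np.float32)
def rect(im,P,z):
    W=np.array([px2w(im,u,v,z)[:2] for u,v in P])*1000
    c,wh,a=cv2.minAreaRect(W.astype(np.float32)); b=cv2.boxPoints((c,wh,a))
    e=[b[1]-b[0],b[2]-b[1]]; e=max(e,key=np.linalg.norm); e=e if e[1]>0 else -e
    return np.round(W.mean(0),1),np.round(c,1),np.round(sorted(wh),1),"tilt of long axis from +y (ccw deg) %.1f"%np.degrees(np.arctan2(-e[0],e[1]))
E
python3 - <<'E'
from m import *
im=vision.get_image("top"); C=im["color"]; h=cv2.cvtColor(C,cv2.COLOR_BGR2HSV); H,S,V=[h[...,i].astype(int) for i in range(3)]
blue=(H>100)&(H<130)&(S>120); red=((H<8)|(H>172))&(S>150)&(V>90)
print("grip",rect(im,comp(blue,185,150,245,190),.126))
print("red",rect(im,comp(red,295,195,330,230),.040))
print("rule",rect(im,comp(((V<110)&(S<80))|red,296,172,326,258),.008))
print("board",rect(im,comp(V>0,176,141,274,232),.012)[1])
dark=(V<115)&(S>70)&~blue
print("slabend",rect(im,comp(dark,236,155,262,190),.042))
print("slabend2",rect(im,comp(dark,186,155,200,190),.042))
for q in [(352,187),(480,191)]: print("bar",px2w(im,*q,.170))
sc=vision.get_image("scene"); h2=cv2.cvtColor(sc["color"],cv2.COLOR_BGR2HSV); H2,S2,V2=[h2[...,i].astype(int) for i in range(3)]
print("grip sc",rect(sc,comp((H2>100)&(H2<130)&(S2>120),395,245,440,270),.126))
print("red sc",rect(sc,comp(((H2<8)|(H2>172))&(S2>150)&(V2>90),315,205,340,240),.030))
a=cv2.resize(C[110:260,170:490],None,fx=2.5,fy=2.5,interpolation=cv2.INTER_CUBIC)
b=cv2.resize(sc["color"][150:310,170:470],None,fx=1.3,fy=1.3)
cv2.imwrite("pics/c1.png",a)
E
```

```text
grip (array([607. , 254.2]), array([606.9, 254.2]), array([19.4, 67.3]), 'tilt of long axis from +y (ccw deg) 3.2')
red (array([488.4,   4.8]), array([489.2,   5. ]), array([21.8, 30.1]), 'tilt of long axis from +y (ccw deg) 89.1')
rule (array([488.8,   4.9]), array([488.8,   4.8]), array([ 37.4, 199.2]), 'tilt of long axis from +y (ccw deg) 88.0')
board [579.3 246. ]
slabend (array([609. , 177.1]), array([608.6, 177.3]), array([46.6, 56.8]), 'tilt of long axis from +y (ccw deg) -85.7')
slabend2 (array([580.9, 326.1]), array([581.6, 325.9]), array([ 2.7, 22.5]), 'tilt of long axis from +y (ccw deg) -88.6')
bar [ 0.53935159 -0.10239782  0.17      ]
bar [ 0.52369262 -0.41733798  0.17      ]
grip sc (array([614.5, 255.6]), array([614.6, 255.2]), array([18.7, 64.4]), 'tilt of long axis from +y (ccw deg) 3.1')
red sc (array([484.3,   3.7]), array([483.8,   3.5]), array([23.2, 33.6]), 'tilt of long axis from +y (ccw deg) -85.1')
```

View pics/c1.png

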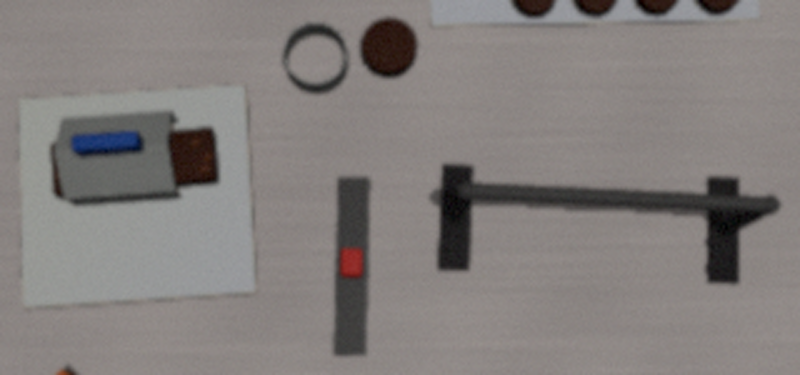

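Zoomed crop: the cover with its blue grip at crop (107,142) is grey steel and has the brownie's ends sticking out, so it is the right one. The rule lies nearly along world x, with its red block at (351,262). The rail bar runs from (435,197) to (778,204).

```bash
cat > go.py <<'E'
import sys
from h import *
def go(x,y,z,yaw,quiet=False):
    s=ctrl.get_state(); p=np.array(s["position"])*1000; Rt=R.from_rotvec(s["tool_rot"])
    a=np.radians(yaw); c,n=np.cos(a),np.sin(a)
    Rg=R.from_matrix(np.array([[c,n,0],[n,-c,0],[0,0,-1]]))
    d=Rt.inv().apply(np.array([x,y,z])-p); w=(Rt.inv()*Rg).as_rotvec()
    print("t",s["time"],"p",p.round(1),"yaw",round(np.degrees(np.arctan2(*Rt.as_matrix()[[1,0],0])),2),"| txyz",d.round(1),"w",w.round(3),"dist",np.linalg.norm(d).round(0))
if __name__=="__main__": go(*map(float,sys.argv[1:]))
E
python3 go.py 420 -470 330 55
python3 - <<'E'
from h import *
im=vision.get_image("top")
a,b=px2w(im,344,188.8,.17),px2w(im,481.2,191.6,.17); print(a,b,(a+b)/2, np.degrees(np.arctan2(-(a-b)[0],(a-b)[1])))
f=[px2w(im,170+u/2.5,110+v/2.5,.008) for u,v in [(455,217),(722,230)]]; print(f,(f[0]+f[1])/2)
E
```

```text
t 1.0 p [ 151.2 -632.2  222.6] yaw 13.46 | txyz [ 299.1  -95.2 -107.4] w [ 0.     0.    -0.725] dist 332.0
[ 0.53519356 -0.08254407  0.17      ] [ 0.52214143 -0.42018759  0.17      ] [ 0.5286675  -0.25136583  0.17      ] -2.2137539996328104
[array([ 0.5409861 , -0.11249019,  0.008     ]), array([ 0.52095879, -0.4101458 ,  0.008     ])] [ 0.53097245 -0.261318    0.008     ]
```

Request:
jog_arm:
  increments:
    - {"tx": 299, "ty": -95, "tz": -107, "wz": -0.72, "gripper": 1}
    - {"tx": 299, "ty": -95, "tz": -107, "wz": -0.72, "gripper": 1}
    - {"tx": 299, "ty": -95, "tz": -107, "wz": -0.72, "gripper": 1}
    - {"tx": 299, "ty": -95, "tz": -107, "wz": -0.72, "gripper": 1}
    - {"tx": 299, "ty": -95, "tz": -107, "wz": -0.72, "gripper": 1}

```text
validation failed for argument at $.in...
```

```bash
python3 go.py 560 -250 330 80
```

```text
t 1.05 p [ 151.2 -632.2  222.6] yaw 13.45 | txyz [ 486.5 -276.6 -107.4] w [ 0.     0.    -1.161] dist 570.0
```

Request:
jog_arm:
  increments:
    - {"tx": 299, "ty": -95, "tz": -107, "wx": 0, "wy": 0, "wz": -0.72, "gripper": 1.0}
    - {"tx": 299, "ty": -95, "tz": -107, "wx": 0, "wy": 0, "wz": -0.72, "gripper": 1.0}
    - {"tx": 299, "ty": -95, "tz": -107, "wx": 0, "wy": 0, "wz": -0.72, "gripper": 1.0}
    - {"tx": 299, "ty": -95, "tz": -107, "wx": 0, "wy": 0, "wz": -0.72, "gripper": 1.0}
    - {"tx": 299, "ty": -95, "tz": -107, "wx": 0, "wy": 0, "wz": -0.72, "gripper": 1.0}
  grip_force: 25

```text
time: 1.47
position: [0.3214, -0.5292, 0.2907]
tool_rot: [2.851, 1.317, -0.0]
ft_force: [1.4, -1.0, 0.6]
grip_width: 0.999
grip_force: 0.0
```

```bash
python3 go.py 560 -250 330 80
```

```text
t 1.4667 p [ 321.4 -529.2  290.7] yaw 49.6 | txyz [367.3   0.7 -39.4] w [ 0.     0.    -0.531] dist 369.0
```

Request:
jog_arm:
  increments:
    - {"tx": 367, "ty": 0, "tz": -40, "wx": 0, "wy": 0, "wz": -0.53, "gripper": 1.0}
    - {"tx": 367, "ty": 0, "tz": -40, "wx": 0, "wy": 0, "wz": -0.53, "gripper": 1.0}
    - {"tx": 367, "ty": 0, "tz": -40, "wx": 0, "wy": 0, "wz": -0.53, "gripper": 1.0}
    - {"tx": 367, "ty": 0, "tz": -40, "wx": 0, "wy": 0, "wz": -0.53, "gripper": 1.0}
    - {"tx": 367, "ty": 0, "tz": -40, "wx": 0, "wy": 0, "wz": -0.53, "gripper": 1.0}

```text
time: 1.88
position: [0.4562, -0.3718, 0.3129]
tool_rot: [2.407, 2.018, -0.0]
ft_force: [0.1, -0.0, -0.1]
grip_width: 1.001
grip_force: 0.0
```

```bash
python3 go.py 600 0 300 93; python3 go.py 609 254 200 93
```

```text
t 1.8833 p [ 456.2 -371.8  312.9] yaw 79.94 | txyz [391.2  76.6  12.7] w [ 0.     0.001 -0.228] dist 399.0
t 1.8833 p [ 456.2 -371.8  312.9] yaw 79.94 | txyz [642.9  41.1 112.5] w [ 0.     0.001 -0.228] dist 654.0
```

Request:
jog_arm:
  increments:
    - {"tx": 391, "ty": 77, "tz": 0, "wx": 0, "wy": 0, "wz": -0.228, "gripper": 1.0}
    - {"tx": 391, "ty": 77, "tz": 0, "wx": 0, "wy": 0, "wz": -0.228, "gripper": 1.0}
    - {"tx": 391, "ty": 77, "tz": 0, "wx": 0, "wy": 0, "wz": -0.228, "gripper": 1.0}
    - {"tx": 391, "ty": 77, "tz": 0, "wx": 0, "wy": 0, "wz": -0.228, "gripper": 1.0}
    - {"tx": 391, "ty": 77, "tz": 0, "wx": 0, "wy": 0, "wz": -0.228, "gripper": 1.0}

```text
time: 2.3
position: [0.532, -0.1778, 0.3127]
tool_rot: [2.168, 2.272, -0.0]
ft_force: [1.3, 0.4, -1.1]
grip_width: 0.999
grip_force: 0.0
```

Request:
jog_arm:
  increments:
    - {"tx": 200, "ty": 50, "tz": 0, "wx": 0, "wy": 0, "wz": 0, "gripper": 1.0}
    - {"tx": 200, "ty": 50, "tz": 0, "wx": 0, "wy": 0, "wz": 0, "gripper": 1.0}
    - {"tx": 200, "ty": 50, "tz": 0, "wx": 0, "wy": 0, "wz": 0, "gripper": 1.0}
    - {"tx": 200, "ty": 50, "tz": 0, "wx": 0, "wy": 0, "wz": 0, "gripper": 1.0}
    - {"tx": 200, "ty": 50, "tz": 0, "wx": 0, "wy": 0, "wz": 0, "gripper": 1.0}

```text
time: 2.72
position: [0.5722, 0.0249, 0.3128]
tool_rot: [2.168, 2.273, 0.001]
ft_force: [0.9, 0.4, 1.1]
grip_width: 0.997
grip_force: 0.0
```

```bash
python3 go.py 609 254 210 93.2
```

```text
t 2.7167 p [572.2  24.9 312.8] yaw 92.71 | txyz [227.2  47.5 102.7] w [ 0.001  0.    -0.009] dist 254.0
```

Request:
jog_arm:
  increments:
    - {"tx": 227, "ty": 47, "tz": 60, "wx": 0, "wy": 0, "wz": -0.009, "gripper": 1.0}
    - {"tx": 227, "ty": 47, "tz": 60, "wx": 0, "wy": 0, "wz": -0.009, "gripper": 1.0}
    - {"tx": 227, "ty": 47, "tz": 60, "wx": 0, "wy": 0, "wz": -0.009, "gripper": 1.0}
    - {"tx": 227, "ty": 47, "tz": 60, "wx": 0, "wy": 0, "wz": -0.009, "gripper": 1.0}
    - {"tx": 227, "ty": 47, "tz": 60, "wx": 0, "wy": 0, "wz": -0.009, "gripper": 1.0}

```text
time: 3.13
position: [0.604, 0.2233, 0.2598]
tool_rot: [2.159, 2.281, 0.0]
ft_force: [0.7, 0.1, -0.1]
grip_width: 1.0
grip_force: 0.0
```

```bash
python3 go.py 609 254 200 93.2
cat >> m.py <<'E'
def fish(im,u,v,z):
    "wrist fisheye pixel -> world at height z"
    E=np.array(im["extrinsics"]); Rc=E[:3,:3]; c=-Rc.T@E[:3,3]
    a,b=(u-im["cx"])/im["fx"],(v-im["cy"])/im["fy"]; r=np.hypot(a,b)+1e-9
    d=Rc.T@np.array([np.sin(r)*a/r,np.sin(r)*b/r,np.cos(r)]); return c+d*(z-c[2])/d[2]
E
python3 - <<'E'
import m
from m import *
im=vision.get_image("wrist"); h=cv2.cvtColor(im["color"],cv2.COLOR_BGR2HSV); H,S,V=[h[...,i].astype(int) for i in range(3)]
cv2.imwrite("pics/w1.png",im["color"])
m.px2w=fish
P=comp((H>100)&(H<130)&(S>120),0,0,640,400); print(P.mean(0),len(P)); print(rect(im,P,.126))
E
```

```text
t 3.1333 p [604.  223.3 259.8] yaw 93.17 | txyz [30.4  6.7 59.8] w [ 0.001  0.    -0.001] dist 67.0
[ 84.4011  115.28022] 364
(array([319.7, 302.7]), array([319.6, 302.3]), array([13.4, 59.4]), 'tilt of long axis from +y (ccw deg) -40.1')
```

View pics/w1.png

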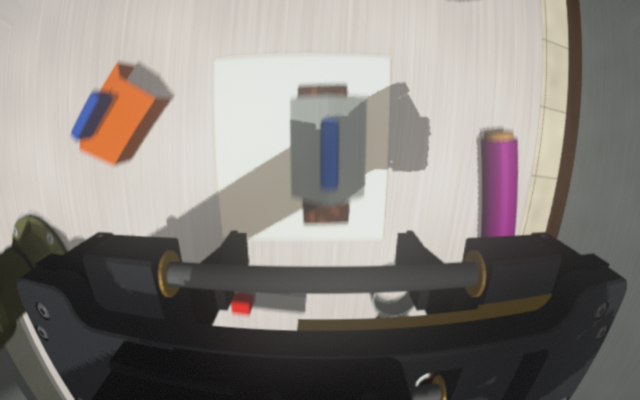

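Wrist view: the steel cover with its grip is at (330,153), with the slab's ends at (322,91) and (326,213). The orange decoy is at (125,112).

Run:
```python
import m
from m import *
im=vision.get_image("wrist"); h=cv2.cvtColor(im["color"],cv2.COLOR_BGR2HSV); H,S,V=[h[...,i].astype(int) for i in range(3)]
m.px2w=fish
P=comp((H>100)&(H<130)&(S>120),310,105,350,200); print(P.mean(0),len(P)); print(rect(im,P,.126))
dark=(V<130)&(S>70)&((H<25)|(H>165))
for b in [(285,75,365,99),(290,198,360,230)]: print(rect(im,comp(dark,*b),.042))
```

```text
Traceback (most recent call last):
  File "m.py", line 5, in comp
    k=1+np.argmax(s[1:,4]); ys,xs=np.nonzero(l==k); return np.c_[xs,ys].astype(np.float32)
        ~~~~~~~~~^^^^^^^^^
ValueError: attempt to get argmax of an empty sequence
```

Run:
```python
import m
from m import *
im=vision.get_image("wrist"); h=cv2.cvtColor(im["color"],cv2.COLOR_BGR2HSV); H,S,V=[h[...,i].astype(int) for i in range(3)]
m.px2w=fish; print(h[153,330],h[140,330],h[91,322],h[213,326])
P=comp((H>100)&(H<135)&(S>85),310,105,350,200); print(P.mean(0),len(P)); print(rect(im,P,.126))
dark=(V<130)&(S>60)&((H<25)|(H>165))
for b in [(285,75,365,99),(290,198,360,230)]: print(rect(im,comp(dark,*b),.042))
```

```text
[111 115 124] [111 112 123] [ 54   6 231] [ 45   9 111]
[332.98007 166.74265] 1053
(array([608.3, 257.5]), array([608.4, 257.4]), array([15.5, 63.9]), 'tilt of long axis from +y (ccw deg) 4.0')
(array([612.5, 329.2]), array([611.2, 329.5]), array([ 1.2, 20.5]), 'tilt of long axis from +y (ccw deg) -85.2')
(array([610.5, 169.6]), array([610.6, 170.5]), array([18. , 53.7]), 'tilt of long axis from +y (ccw deg) -86.1')
```

```bash
python3 go.py 608.5 255.5 150 93.6;python3 go.py 608.5 255.5 98 93.6
```

```text
t 3.2833 p [601.7 226.7 258.7] yaw 93.67 | txyz [ 28.1   9.  108.7] w [-0.003 -0.002  0.001] dist 113.0
t 3.2833 p [601.7 226.7 258.7] yaw 93.67 | txyz [ 28.    9.2 160.7] w [-0.003 -0.002  0.001] dist 163.0
```

Request:
jog_arm:
  increments:
    - {"tx": 28, "ty": 9, "tz": 40, "wx": 0, "wy": 0, "wz": 0, "gripper": 1.0}
    - {"tx": 28, "ty": 9, "tz": 75, "wx": 0, "wy": 0, "wz": 0, "gripper": 1.0}
    - {"tx": 28, "ty": 9, "tz": 105, "wx": 0, "wy": 0, "wz": 0, "gripper": 1.0}
    - {"tx": 28, "ty": 9, "tz": 109, "wx": 0, "wy": 0, "wz": 0, "gripper": 1.0}
    - {"tx": 28, "ty": 9, "tz": 109, "wx": 0, "wy": 0, "wz": 0, "gripper": 1.0}

```text
time: 3.7
position: [0.6107, 0.2475, 0.1495]
tool_rot: [-2.16, -2.28, 0.007]
ft_force: [-0.1, -0.4, 0.5]
grip_width: 1.003
grip_force: 0.0
```

```bash
python3 go.py 608.5 255.5 97 93.6
```

```text
t 3.7 p [610.7 247.5 149.5] yaw 93.08 | txyz [ 8.3 -1.6 52.4] w [-0.004  0.002 -0.009] dist 53.0
```

Request:
jog_arm:
  increments:
    - {"tx": 8, "ty": -2, "tz": 15, "wx": 0, "wy": 0, "wz": -0.009, "gripper": 1.0}
    - {"tx": 8, "ty": -2, "tz": 30, "wx": 0, "wy": 0, "wz": -0.009, "gripper": 1.0}
    - {"tx": 8, "ty": -2, "tz": 42, "wx": 0, "wy": 0, "wz": -0.009, "gripper": 1.0}
    - {"tx": 8, "ty": -2, "tz": 52, "wx": 0, "wy": 0, "wz": -0.009, "gripper": 1.0}
    - {"tx": 8, "ty": -2, "tz": 52, "wx": 0, "wy": 0, "wz": -0.009, "gripper": 1.0}

```text
time: 4.12
position: [0.6076, 0.2569, 0.0965]
tool_rot: [-2.147, -2.291, 0.006]
ft_force: [-0.3, -0.5, 0.3]
grip_width: 1.001
grip_force: 0.0
```

```bash
python3 go.py 608.5 255.5 97 93.6
```

```text
t 4.1167 p [607.6 256.9  96.5] yaw 93.71 | txyz [-1.4  0.9 -0.5] w [-0.003  0.002  0.002] dist 2.0
```

Good. Close the gripper.

Request:
jog_arm:
  increments:
    - {"tx": 0, "ty": 0, "tz": 0, "wx": 0, "wy": 0, "wz": 0, "gripper": 0.6}
    - {"tx": 0, "ty": 0, "tz": 0, "wx": 0, "wy": 0, "wz": 0, "gripper": 0.3}
    - {"tx": 0, "ty": 0, "tz": 0, "wx": 0, "wy": 0, "wz": 0, "gripper": 0.1}
    - {"tx": 0, "ty": 0, "tz": 0, "wx": 0, "wy": 0, "wz": 0, "gripper": 0.1}
    - {"tx": 0, "ty": 0, "tz": 0, "wx": 0, "wy": 0, "wz": 0, "gripper": 0.1}
  grip_force: 30

```text
time: 4.53
position: [0.609, 0.2582, 0.0997]
tool_rot: [2.148, 2.292, 0.001]
ft_force: [-0.8, -0.1, -0.7]
grip_width: 0.705
grip_force: 0.0
```

Request:
jog_arm:
  increments:
    - {"tx": 0, "ty": 0, "tz": 0, "wx": 0, "wy": 0, "wz": 0, "gripper": 0.1}
    - {"tx": 0, "ty": 0, "tz": 0, "wx": 0, "wy": 0, "wz": 0, "gripper": 0.1}
    - {"tx": 0, "ty": 0, "tz": 0, "wx": 0, "wy": 0, "wz": 0, "gripper": 0.1}
    - {"tx": 0, "ty": 0, "tz": 0, "wx": 0, "wy": 0, "wz": 0, "gripper": 0.1}
    - {"tx": 0, "ty": 0, "tz": 0, "wx": 0, "wy": 0, "wz": 0, "gripper": 0.1}

```text
time: 4.95
position: [0.6087, 0.258, 0.0991]
tool_rot: [2.148, 2.292, -0.0]
ft_force: [-0.5, 0.0, 0.2]
grip_width: 0.327
grip_force: 0.0
```

Request:
jog_arm:
  increments:
    - {"tx": 0, "ty": 0, "tz": -8, "wx": 0, "wy": 0, "wz": 0, "gripper": 0.1}
    - {"tx": 0, "ty": 0, "tz": -25, "wx": 0, "wy": 0, "wz": 0, "gripper": 0.1}
    - {"tx": 0, "ty": 0, "tz": -50, "wx": 0, "wy": 0, "wz": 0, "gripper": 0.1}
    - {"tx": 0, "ty": 0, "tz": -75, "wx": 0, "wy": 0, "wz": 0, "gripper": 0.1}
    - {"tx": 0, "ty": 0, "tz": -100, "wx": 0, "wy": 0, "wz": 0, "gripper": 0.1}

```text
time: 5.37
position: [0.6082, 0.2578, 0.2]
tool_rot: [-2.147, -2.292, 0.002]
ft_force: [0.1, 0.1, -1.5]
grip_width: 0.208
grip_force: 29.9
```

```bash
python3 go.py 608 256 295 93.6; python3 go.py 570 60 295 90
```

```text
t 5.3667 p [608.2 257.8 200. ] yaw 93.74 | txyz [ -1.8  -0.4 -95. ] w [-0.001  0.     0.002] dist 95.0
t 5.3667 p [608.2 257.8 200. ] yaw 93.74 | txyz [-194.9  -51.1  -94.9] w [-0.001  0.     0.065] dist 223.0
```

Run:
```python
from h import *
im=vision.get_image("scene"); cv2.imwrite("pics/s1.png",cv2.resize(im["color"][150:330,330:490],None,fx=3.3,fy=3.3,interpolation=cv2.INTER_CUBIC))
s=ctrl.get_state(); print(s["ft_force"],s["torque"],s["grip_width"])
for z in (.086,.104): print(w2px(im,[.608,.258,.2-z]),w2px(im,[.608,.198,.2-z+.046]))
```

```text
[1.44238815 2.16121907 2.23266591] [ 0.23065384 -0.15607181  0.00872106] 0.20799402533203898
[418.39888537 255.61149588] [395.59099744 237.47608474]
[417.04980101 260.20661783] [394.54069774 242.4353664 ]
```

View pics/s1.png

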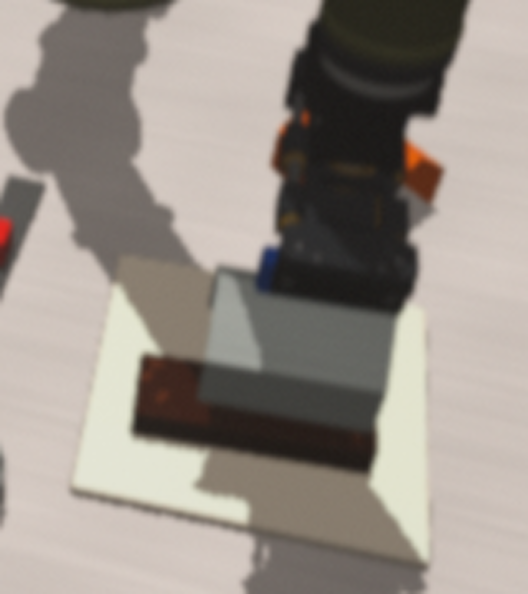

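Run:
```python
from h import *
im=vision.get_image("scene"); t=np.radians(3.7); Rz=np.array([[np.cos(t),-np.sin(t)],[np.sin(t),np.cos(t)]])
obs={(45,-60,0):(390,271.2),(45,60,0):(443.6,280.3),(45,-60,46):(394,259),(0,-60,83):(396.7,231.2),(9,-35,114):None}
for zo in (.09,.095,.1,.105,.11,.115):
    o=[]
    for (a,b,c),p in obs.items():
        if p: w=Rz@[a,b]/1000+[.6085,.2565]; o.append((w2px(im,[*w,zo+c/1000])-p).round(1).tolist())
    print(zo,o)
```

```text
0.09 [[-1.0, 1.2], [-1.9, 1.8], [-2.4, 1.6], [-1.2, 3.9]]
0.095 [[-0.7, -0.1], [-1.5, 0.6], [-2.2, 0.3], [-0.9, 2.4]]
0.1 [[-0.4, -1.3], [-1.0, -0.7], [-1.9, -1.1], [-0.6, 1.0]]
0.105 [[-0.2, -2.6], [-0.5, -1.9], [-1.6, -2.4], [-0.3, -0.5]]
0.11 [[0.1, -3.8], [0.0, -3.2], [-1.3, -3.8], [-0.0, -1.9]]
0.115 [[0.4, -5.1], [0.5, -4.4], [-1.0, -5.2], [0.3, -3.4]]
```

Request:
jog_arm:
  increments:
    - {"tx": 0, "ty": 0, "tz": -20, "wx": 0, "wy": 0, "wz": 0, "gripper": 0.1}
    - {"tx": 0, "ty": 0, "tz": -45, "wx": 0, "wy": 0, "wz": 0, "gripper": 0.1}
    - {"tx": 0, "ty": 0, "tz": -70, "wx": 0, "wy": 0, "wz": 0, "gripper": 0.1}
    - {"tx": 0, "ty": 0, "tz": -95, "wx": 0, "wy": 0, "wz": 0, "gripper": 0.1}
    - {"tx": 0, "ty": 0, "tz": -112, "wx": 0, "wy": 0, "wz": 0, "gripper": 0.1}
  grip_force: 50

```text
time: 5.88
position: [0.6087, 0.2581, 0.3125]
tool_rot: [2.148, 2.292, 0.001]
ft_force: [0.3, -0.5, -2.1]
grip_width: 0.196
grip_force: 49.9
```

```bash
python3 go.py 530 -256 312 87
```

```text
t 5.8833 p [608.7 258.1 312.5] yaw 93.73 | txyz [-5.079e+02 -1.119e+02  4.000e-01] w [ 0.001 -0.     0.117] dist 520.0
```

Request:
jog_arm:
  increments:
    - {"tx": -15, "ty": -3, "tz": 0, "wx": 0, "wy": 0, "wz": 0, "gripper": 0.1}
    - {"tx": -40, "ty": -9, "tz": 0, "wx": 0, "wy": 0, "wz": 0, "gripper": 0.1}
    - {"tx": -75, "ty": -16, "tz": 0, "wx": 0, "wy": 0, "wz": 0, "gripper": 0.1}
    - {"tx": -110, "ty": -24, "tz": 0, "wx": 0, "wy": 0, "wz": 0, "gripper": 0.1}
    - {"tx": -145, "ty": -32, "tz": 0, "wx": 0, "wy": 0, "wz": 0, "gripper": 0.1}

```text
time: 6.3
position: [0.5852, 0.1098, 0.3097]
tool_rot: [-2.146, -2.292, 0.003]
ft_force: [0.6, -0.5, -2.6]
grip_width: 0.203
grip_force: 49.9
```

Request:
jog_arm:
  increments:
    - {"tx": -35, "ty": -8, "tz": 0, "wx": 0, "wy": 0, "wz": 0, "gripper": 0.1}
    - {"tx": -70, "ty": -15, "tz": 0, "wx": 0, "wy": 0, "wz": 0, "gripper": 0.1}
    - {"tx": -105, "ty": -23, "tz": 0, "wx": 0, "wy": 0, "wz": 0, "gripper": 0.1}
    - {"tx": -140, "ty": -31, "tz": 0, "wx": 0, "wy": 0, "wz": 0, "gripper": 0.1}
    - {"tx": -175, "ty": -39, "tz": 0, "wx": 0, "wy": 0, "wz": 0, "gripper": 0.1}

```text
time: 6.72
position: [0.5574, -0.0676, 0.3101]
tool_rot: [-2.147, -2.292, 0.002]
ft_force: [1.2, 0.8, -2.0]
grip_width: 0.202
grip_force: 49.9
```

```bash
python3 go.py 530 -256 312 87
```

```text
t 6.7167 p [557.4 -67.6 310.1] yaw 93.72 | txyz [-186.2  -39.6   -1.8] w [-0.002  0.     0.117] dist 190.0
```

Request:
jog_arm:
  increments:
    - {"tx": -35, "ty": -8, "tz": -1, "wx": 0, "wy": 0, "wz": 0.03, "gripper": 0.1}
    - {"tx": -75, "ty": -16, "tz": -2, "wx": 0, "wy": 0, "wz": 0.06, "gripper": 0.1}
    - {"tx": -115, "ty": -24, "tz": -2, "wx": 0, "wy": 0, "wz": 0.09, "gripper": 0.1}
    - {"tx": -150, "ty": -32, "tz": -2, "wx": 0, "wy": 0, "wz": 0.117, "gripper": 0.1}
    - {"tx": -175, "ty": -37, "tz": -2, "wx": 0, "wy": 0, "wz": 0.117, "gripper": 0.1}

```text
time: 7.13
position: [0.5308, -0.2477, 0.3117]
tool_rot: [-2.284, -2.155, 0.005]
ft_force: [-0.0, -0.6, -2.6]
grip_width: 0.203
grip_force: 49.9
```

```bash
python3 go.py 530 -256 312 87
python3 - <<'E'
from h import *
im=vision.get_image("scene"); cv2.imwrite("pics/s2.png",cv2.resize(im["color"][100:270,160:330],None,fx=3.5,fy=3.5,interpolation=cv2.INTER_CUBIC))
for p in ([.530,-.256,.17],[.530-.008,-.406,.17],[.530+.008,-.106,.17]): print((w2px(im,p)-[160,100])*3.5)
E
```

```text
t 7.1333 p [ 530.8 -247.7  311.7] yaw 86.68 | txyz [-8.3 -0.4 -0.3] w [-0.003  0.001 -0.006] dist 8.0
[249.35097898 268.29770105]
[ 82.71885894 227.27008948]
[428.79976188 312.48098912]
```

View pics/s2.png

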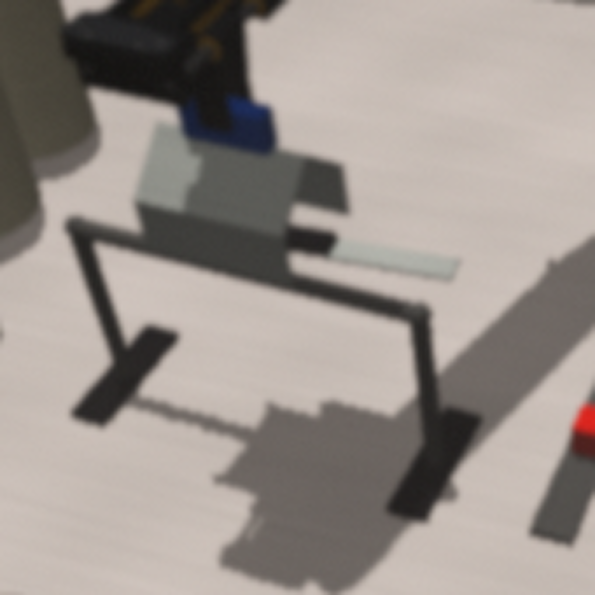

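The cover hangs clear above the rail: the bar runs from (78,225) to (422,310), as predicted, and the cover is level with the blue grip at (230,125). Lowering it now.

Request:
jog_arm:
  increments:
    - {"tx": -4, "ty": 0, "tz": 15, "wx": 0, "wy": 0, "wz": -0.006, "gripper": 0.1}
    - {"tx": -8, "ty": 0, "tz": 35, "wx": 0, "wy": 0, "wz": -0.006, "gripper": 0.1}
    - {"tx": -8, "ty": 0, "tz": 55, "wx": 0, "wy": 0, "wz": -0.006, "gripper": 0.1}
    - {"tx": -8, "ty": 0, "tz": 75, "wx": 0, "wy": 0, "wz": -0.006, "gripper": 0.1}
    - {"tx": -8, "ty": 0, "tz": 92, "wx": 0, "wy": 0, "wz": -0.006, "gripper": 0.1}

```text
time: 7.6
position: [0.5316, -0.2502, 0.2185]
tool_rot: [-2.269, -2.168, 0.001]
ft_force: [-0.8, -0.2, -3.3]
grip_width: 0.203
grip_force: 49.9
```

Request:
jog_arm:
  increments:
    - {"tx": 0, "ty": 0, "tz": 2, "wx": 0, "wy": 0, "wz": 0, "gripper": 0.1}
    - {"tx": 0, "ty": 0, "tz": 4, "wx": 0, "wy": 0, "wz": 0, "gripper": 0.1}
    - {"tx": 0, "ty": 0, "tz": 6, "wx": 0, "wy": 0, "wz": 0, "gripper": 0.1}
    - {"tx": 0, "ty": 0, "tz": 8, "wx": 0, "wy": 0, "wz": 0, "gripper": 0.1}
    - {"tx": 0, "ty": 0, "tz": 10, "wx": 0, "wy": 0, "wz": 0, "gripper": 0.1}

```text
time: 8.02
position: [0.5334, -0.2511, 0.2122]
tool_rot: [2.27, 2.169, 0.001]
ft_force: [-0.1, 0.0, -3.1]
grip_width: 0.203
grip_force: 49.9
```

```bash
python3 go.py 530 -256 202 87
```

```text
t 8.0167 p [ 533.4 -251.1  212.2] yaw 87.37 | txyz [-5.1 -3.1 10.2] w [0.002 0.001 0.006] dist 12.0
```

Request:
jog_arm:
  increments:
    - {"tx": 0, "ty": -3, "tz": 2, "wx": 0, "wy": 0, "wz": 0, "gripper": 0.1}
    - {"tx": 0, "ty": -3, "tz": 4, "wx": 0, "wy": 0, "wz": 0, "gripper": 0.1}
    - {"tx": 0, "ty": -3, "tz": 6, "wx": 0, "wy": 0, "wz": 0, "gripper": 0.1}
    - {"tx": 0, "ty": -3, "tz": 7, "wx": 0, "wy": 0, "wz": 0, "gripper": 0.1}
    - {"tx": 0, "ty": -3, "tz": 7, "wx": 0, "wy": 0, "wz": 0, "gripper": 0.1}

```text
time: 8.43
position: [0.5297, -0.2508, 0.204]
tool_rot: [-2.272, -2.17, 0.0]
ft_force: [-0.0, -0.3, -2.2]
grip_width: 0.205
grip_force: 49.9
```

```bash
python3 go.py 530 -256 202 87
```

```text
t 8.4333 p [ 529.7 -250.8  204. ] yaw 87.36 | txyz [-5.2  0.6  2. ] w [-0.    -0.     0.006] dist 6.0
```

Request:
jog_arm:
  increments:
    - {"tx": 0, "ty": 0, "tz": 1, "wx": 0, "wy": 0, "wz": 0, "gripper": 0.1}
    - {"tx": 0, "ty": 0, "tz": 2, "wx": 0, "wy": 0, "wz": 0, "gripper": 0.1}
    - {"tx": 0, "ty": 0, "tz": 3, "wx": 0, "wy": 0, "wz": 0, "gripper": 0.1}
    - {"tx": 0, "ty": 0, "tz": 4, "wx": 0, "wy": 0, "wz": 0, "gripper": 0.1}
    - {"tx": 0, "ty": 0, "tz": 4, "wx": 0, "wy": 0, "wz": 0, "gripper": 0.1}

```text
time: 8.85
position: [0.5313, -0.251, 0.2019]
tool_rot: [2.269, 2.167, 0.003]
ft_force: [1.9, 1.1, 4.2]
grip_width: 0.203
grip_force: 50.0
```

Request:
jog_arm:
  increments:
    - {"tx": 0, "ty": 0, "tz": 1, "wx": 0, "wy": 0, "wz": 0, "gripper": 0.1}
    - {"tx": 0, "ty": 0, "tz": 2, "wx": 0, "wy": 0, "wz": 0, "gripper": 0.1}
    - {"tx": 0, "ty": 0, "tz": 3, "wx": 0, "wy": 0, "wz": 0, "gripper": 0.1}
    - {"tx": 0, "ty": 0, "tz": 3, "wx": 0, "wy": 0, "wz": 0, "gripper": 0.1}
    - {"tx": 0, "ty": 0, "tz": 3, "wx": 0, "wy": 0, "wz": 0, "gripper": 0.1}

```text
time: 9.27
position: [0.5317, -0.2509, 0.2014]
tool_rot: [2.268, 2.166, 0.003]
ft_force: [-1.7, 1.8, 15.3]
grip_width: 0.206
grip_force: 50.1
```

Contact at the expected height. I'll ease off the force, then open the gripper and let it finish before retreating.

Request:
jog_arm:
  increments:
    - {"tx": 0, "ty": 0, "tz": -1.5, "wx": 0, "wy": 0, "wz": 0, "gripper": 0.1}
    - {"tx": 0, "ty": 0, "tz": -3, "wx": 0, "wy": 0, "wz": 0, "gripper": 0.1}
    - {"tx": 0, "ty": 0, "tz": -3, "wx": 0, "wy": 0, "wz": 0, "gripper": 0.15}
    - {"tx": 0, "ty": 0, "tz": -3, "wx": 0, "wy": 0, "wz": 0, "gripper": 0.3}
    - {"tx": 0, "ty": 0, "tz": -3, "wx": 0, "wy": 0, "wz": 0, "gripper": 0.45}
  grip_force: 20

```text
time: 9.68
position: [0.5283, -0.2507, 0.1993]
tool_rot: [-2.27, -2.168, 0.003]
ft_force: [-0.0, 0.4, 0.3]
grip_width: 0.285
grip_force: 0.0
```

Request:
jog_arm:
  increments:
    - {"tx": 0, "ty": 0, "tz": 0, "wx": 0, "wy": 0, "wz": 0, "gripper": 0.6}
    - {"tx": 0, "ty": 0, "tz": 0, "wx": 0, "wy": 0, "wz": 0, "gripper": 0.6}
    - {"tx": 0, "ty": 0, "tz": 0, "wx": 0, "wy": 0, "wz": 0, "gripper": 0.6}
    - {"tx": 0, "ty": 0, "tz": 0, "wx": 0, "wy": 0, "wz": 0, "gripper": 0.6}
    - {"tx": 0, "ty": 0, "tz": 0, "wx": 0, "wy": 0, "wz": 0, "gripper": 0.6}

```text
time: 10.1
position: [0.5294, -0.2508, 0.1999]
tool_rot: [-2.272, -2.169, 0.001]
ft_force: [0.3, 0.5, -0.7]
grip_width: 0.579
grip_force: 0.0
```

Request:
jog_arm:
  increments:
    - {"tx": 0, "ty": 0, "tz": -10, "wx": 0, "wy": 0, "wz": 0, "gripper": 0.6}
    - {"tx": 0, "ty": 0, "tz": -30, "wx": 0, "wy": 0, "wz": 0, "gripper": 0.6}
    - {"tx": 0, "ty": 0, "tz": -60, "wx": 0, "wy": 0, "wz": 0, "gripper": 0.7}
    - {"tx": 0, "ty": 0, "tz": -90, "wx": 0, "wy": 0, "wz": 0, "gripper": 0.7}
    - {"tx": 0, "ty": 0, "tz": -100, "wx": 0, "wy": 0, "wz": 0, "gripper": 0.7}

```text
time: 10.52
position: [0.5314, -0.2512, 0.3058]
tool_rot: [2.267, 2.165, 0.003]
ft_force: [1.1, 0.4, 0.4]
grip_width: 0.686
grip_force: 0.0
```

```bash
python3 go.py 489 4 300 88
python3 - <<'E'
from h import *
im=vision.get_image("scene"); a=cv2.resize(im["color"][100:270,160:330],None,fx=2.3,fy=2.3,interpolation=cv2.INTER_CUBIC)
t=vision.get_image("top"); b=cv2.resize(t["color"][130:300,170:340],None,fx=2.3,fy=2.3,interpolation=cv2.INTER_CUBIC)
cv2.imwrite("pics/s3.png",np.hstack([a,b]))
cv2.imwrite("pics/top3.png",t["color"])
E
```

```text
t 10.5167 p [ 531.4 -251.2  305.8] yaw 87.37 | txyz [253.  -54.1   4.7] w [ 0.006  0.003 -0.011] dist 259.0
```

View pics/s3.png

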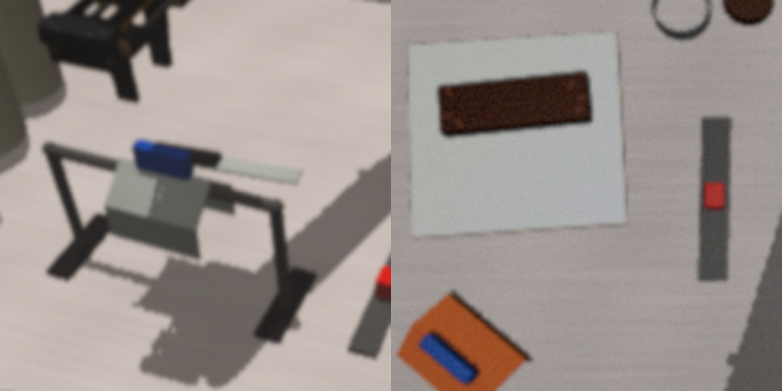

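The cover hangs astride mid-rail (crop (160,190)) with the gripper clear. The slab is fully exposed at (515,103), and the rule's red grip is at (714,195).

Request:
jog_arm:
  increments:
    - {"tx": 253, "ty": -54, "tz": 5, "wx": 0, "wy": 0, "wz": -0.011, "gripper": 0.85}
    - {"tx": 253, "ty": -54, "tz": 5, "wx": 0, "wy": 0, "wz": -0.011, "gripper": 0.85}
    - {"tx": 253, "ty": -54, "tz": 5, "wx": 0, "wy": 0, "wz": -0.011, "gripper": 0.85}
    - {"tx": 253, "ty": -54, "tz": 5, "wx": 0, "wy": 0, "wz": -0.011, "gripper": 0.85}
    - {"tx": 253, "ty": -54, "tz": 5, "wx": 0, "wy": 0, "wz": -0.011, "gripper": 0.85}

```text
time: 11.03
position: [0.4941, -0.0436, 0.2944]
tool_rot: [-2.259, -2.18, 0.003]
ft_force: [0.9, 0.6, 0.0]
grip_width: 0.844
grip_force: 0.0
```

```bash
cat > slab.py <<'E'
from m import *
im=vision.get_image("top"); C=im["color"]; h=cv2.cvtColor(C,cv2.COLOR_BGR2HSV); H,S,V=[h[...,i].astype(int) for i in range(3)]
P=comp((V<115)&(S>70),180,150,262,195); print("slab z.042",rect(im,P,.042)); 
sc=vision.get_image("scene"); h=cv2.cvtColor(sc["color"],cv2.COLOR_BGR2HSV); H,S,V=[h[...,i].astype(int) for i in range(3)]
P=comp((V<115)&(S>70),355,245,455,305); hull=cv2.convexHull(P)
print("sc approx",cv2.approxPolyDP(hull,3,True)[:,0].tolist())
E
python3 slab.py;  python3 go.py 489 4.5 120 88
```

```text
slab z.042 (array([603.2, 241.8]), array([603.1, 241.7]), array([ 56.8, 175.1]), 'tilt of long axis from +y (ccw deg) 4.8')
sc approx [[442.0, 287.0], [372.0, 276.0], [373.0, 259.0], [442.0, 269.0]]
t 11.1333 p [494.1 -36.6 295.3] yaw 88.69 | txyz [ 40.7  -5.7 175.4] w [-0.002 -0.001  0.012] dist 180.0
```

Request:
jog_arm:
  increments:
    - {"tx": 20, "ty": -3, "tz": 35, "wx": 0, "wy": 0, "wz": 0.01, "gripper": 0.85}
    - {"tx": 41, "ty": -6, "tz": 75, "wx": 0, "wy": 0, "wz": 0.01, "gripper": 0.85}
    - {"tx": 41, "ty": -6, "tz": 115, "wx": 0, "wy": 0, "wz": 0.01, "gripper": 0.85}
    - {"tx": 41, "ty": -6, "tz": 150, "wx": 0, "wy": 0, "wz": 0.01, "gripper": 0.85}
    - {"tx": 41, "ty": -6, "tz": 175, "wx": 0, "wy": 0, "wz": 0.01, "gripper": 0.85}

```text
time: 11.55
position: [0.4878, -0.0039, 0.1165]
tool_rot: [-2.266, -2.17, 0.006]
ft_force: [-0.3, -1.0, -0.1]
grip_width: 0.849
grip_force: 0.0
```

```bash
python3 - <<'E'
import m
from m import *
im=vision.get_image("wrist"); h=cv2.cvtColor(im["color"],cv2.COLOR_BGR2HSV); H,S,V=[h[...,i].astype(int) for i in range(3)]
m.px2w=fish
red=((H<8)|(H>172))&(S>130)&(V>70)
P=comp(red,150,60,500,300); print(P.mean(0),len(P)); print(rect(im,P,.040))
cv2.imwrite("pics/w2.png",im["color"])
E
python3 go.py 489 4.5 12 88
```

```text
[323.5422  196.85374] 841
(array([488.7,   6.4]), array([488.7,   6.6]), array([20.8, 26.7]), 'tilt of long axis from +y (ccw deg) 87.6')
t 11.6 p [485.   -4.1 112.8] yaw 87.46 | txyz [  8.7   4.8 100.8] w [-0.012 -0.001 -0.009] dist 101.0
```

View pics/w2.png

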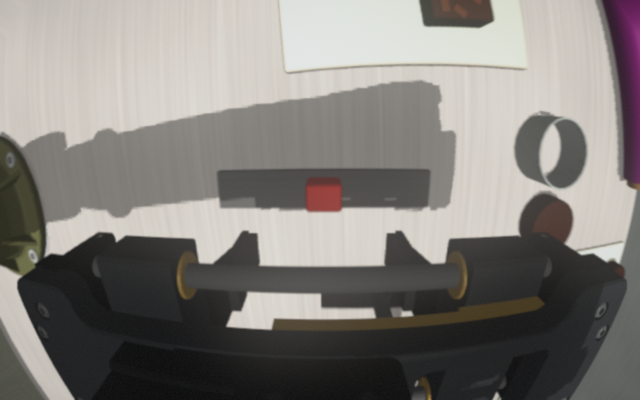

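Wrist view: the rule lies from (218,188) to (430,188) with its red block at (323,196), between the finger lines. The mould and cake are clear of the fingers.

Request:
jog_arm:
  increments:
    - {"tx": 5, "ty": 3, "tz": 20, "wx": 0.0, "wy": 0, "wz": 0, "gripper": 0.85}
    - {"tx": 9, "ty": 4, "tz": 45, "wx": 0, "wy": 0, "wz": 0, "gripper": 0.85}
    - {"tx": 9, "ty": 4, "tz": 65, "wx": 0, "wy": 0, "wz": 0, "gripper": 0.85}
    - {"tx": 9, "ty": 4, "tz": 80, "wx": 0, "wy": 0, "wz": 0, "gripper": 0.85}
    - {"tx": 9, "ty": 4, "tz": 80, "wx": 0, "wy": 0, "wz": 0, "gripper": 0.85}

```text
time: 12.02
position: [0.4925, 0.0044, 0.0382]
tool_rot: [-2.267, -2.167, 0.006]
ft_force: [-0.2, 0.1, 0.6]
grip_width: 0.853
grip_force: 0.0
```

```bash
python3 go.py 488.8 5.5 13 88
```

```text
t 12.0167 p [492.5   4.4  38.2] yaw 87.43 | txyz [ 0.9 -3.6 25.2] w [-0.007 -0.001 -0.01 ] dist 25.0
```

Request:
jog_arm:
  increments:
    - {"tx": 1, "ty": -3, "tz": 8, "wx": -0.005, "wy": 0, "wz": -0.009, "gripper": 0.85}
    - {"tx": 1, "ty": -3, "tz": 16, "wx": -0.005, "wy": 0, "wz": -0.009, "gripper": 0.85}
    - {"tx": 1, "ty": -3, "tz": 21, "wx": -0.005, "wy": 0, "wz": -0.009, "gripper": 0.85}
    - {"tx": 1, "ty": -3, "tz": 24, "wx": -0.005, "wy": 0, "wz": -0.009, "gripper": 0.85}
    - {"tx": 1, "ty": -3, "tz": 24, "wx": -0.005, "wy": 0, "wz": -0.009, "gripper": 0.6}

```text
time: 12.43
position: [0.4923, 0.0057, 0.0169]
tool_rot: [2.259, 2.179, 0.005]
ft_force: [0.2, -0.5, -0.6]
grip_width: 0.823
grip_force: 0.0
```

Request:
jog_arm:
  increments:
    - {"tx": 0, "ty": 0, "tz": 0, "wx": 0, "wy": 0, "wz": 0, "gripper": 0.1}
    - {"tx": 0, "ty": 0, "tz": 0, "wx": 0, "wy": 0, "wz": 0, "gripper": 0.1}
    - {"tx": 0, "ty": 0, "tz": 0, "wx": 0, "wy": 0, "wz": 0, "gripper": 0.1}
    - {"tx": 0, "ty": 0, "tz": 0, "wx": 0, "wy": 0, "wz": 0, "gripper": 0.1}
    - {"tx": 0, "ty": 0, "tz": 0, "wx": 0, "wy": 0, "wz": 0, "gripper": 0.1}
  grip_force: 30

```text
time: 12.85
position: [0.4927, 0.0058, 0.0173]
tool_rot: [2.258, 2.178, 0.006]
ft_force: [1.1, -0.2, -0.4]
grip_width: 0.485
grip_force: 0.0
```

Request:
jog_arm:
  increments:
    - {"tx": 0, "ty": 0, "tz": 0, "wx": 0, "wy": 0, "wz": 0, "gripper": 0.1}
    - {"tx": 0, "ty": 0, "tz": 0, "wx": 0, "wy": 0, "wz": 0, "gripper": 0.1}
    - {"tx": 0, "ty": 0, "tz": 0, "wx": 0, "wy": 0, "wz": 0, "gripper": 0.1}
    - {"tx": 0, "ty": 0, "tz": 0, "wx": 0, "wy": 0, "wz": 0, "gripper": 0.1}
    - {"tx": 0, "ty": 0, "tz": 0, "wx": 0, "wy": 0, "wz": 0, "gripper": 0.1}

```text
time: 13.27
position: [0.4918, 0.0058, 0.017]
tool_rot: [2.259, 2.179, 0.003]
ft_force: [-4.1, 0.5, 3.5]
grip_width: 0.341
grip_force: 30.0
```

```bash
python3 go.py 488.8 5.5 13 88; python3 -c "
from h import *; s=ctrl.get_state(); print(s['grip_width'],s['grip_force'])"
```

```text
t 13.2667 p [491.8   5.8  17. ] yaw 87.94 | txyz [-0.4 -3.   4. ] w [ 0.004  0.    -0.001] dist 5.0
0.34092528827195795 30.00649781199172
```

Request:
jog_arm:
  increments:
    - {"tx": 0, "ty": 0, "tz": -10, "wx": 0, "wy": 0, "wz": 0, "gripper": 0.1}
    - {"tx": 0, "ty": 0, "tz": -35, "wx": 0, "wy": 0, "wz": 0, "gripper": 0.1}
    - {"tx": 0, "ty": 0, "tz": -65, "wx": 0, "wy": 0, "wz": 0, "gripper": 0.1}
    - {"tx": 0, "ty": 0, "tz": -95, "wx": 0, "wy": 0, "wz": 0, "gripper": 0.1}
    - {"tx": 0, "ty": 0, "tz": -120, "wx": 0, "wy": 0, "wz": 0, "gripper": 0.1}
  grip_force: 50

```text
time: 13.68
position: [0.4927, 0.0062, 0.1395]
tool_rot: [2.256, 2.178, 0.008]
ft_force: [1.2, -0.6, -2.4]
grip_width: 0.342
grip_force: 50.0
```

Request:
jog_arm:
  increments:
    - {"tx": 20, "ty": 4, "tz": -10, "wx": 0, "wy": 0, "wz": -0.08, "gripper": 0.1}
    - {"tx": 45, "ty": 8, "tz": -10, "wx": 0, "wy": 0, "wz": -0.18, "gripper": 0.1}
    - {"tx": 70, "ty": 12, "tz": -10, "wx": 0, "wy": 0, "wz": -0.28, "gripper": 0.1}
    - {"tx": 95, "ty": 16, "tz": -10, "wx": 0, "wy": 0, "wz": -0.38, "gripper": 0.1}
    - {"tx": 120, "ty": 20, "tz": -10, "wx": 0, "wy": 0, "wz": -0.48, "gripper": 0.1}

```text
time: 14.1
position: [0.5168, 0.1261, 0.1479]
tool_rot: [1.668, 2.655, 0.006]
ft_force: [0.1, -0.0, -2.1]
grip_width: 0.344
grip_force: 50.0
```

```bash
python3 go.py 518 235 150 184.5
```

```text
t 14.1 p [516.8 126.1 147.9] yaw 115.7 | txyz [97.6 48.3 -2.1] w [ 0.004  0.007 -1.201] dist 109.0
```

Request:
jog_arm:
  increments:
    - {"tx": 20, "ty": 10, "tz": -2, "wx": 0, "wy": 0, "wz": -0.1, "gripper": 0.1}
    - {"tx": 40, "ty": 20, "tz": -2, "wx": 0, "wy": 0, "wz": -0.2, "gripper": 0.1}
    - {"tx": 60, "ty": 30, "tz": -2, "wx": 0, "wy": 0, "wz": -0.3, "gripper": 0.1}
    - {"tx": 80, "ty": 40, "tz": -2, "wx": 0, "wy": 0, "wz": -0.4, "gripper": 0.1}
    - {"tx": 97, "ty": 48, "tz": -2, "wx": 0, "wy": 0, "wz": -0.5, "gripper": 0.1}

```text
time: 14.52
position: [0.518, 0.2351, 0.1497]
tool_rot: [0.958, 2.986, 0.005]
ft_force: [0.1, -0.1, -2.7]
grip_width: 0.339
grip_force: 50.0
```

Request:
jog_arm:
  increments:
    - {"tx": 0, "ty": 0, "tz": 0, "wx": 0, "wy": 0, "wz": -0.1, "gripper": 0.1}
    - {"tx": 0, "ty": 0, "tz": 0, "wx": 0, "wy": 0, "wz": -0.2, "gripper": 0.1}
    - {"tx": 0, "ty": 0, "tz": 0, "wx": 0, "wy": 0, "wz": -0.3, "gripper": 0.1}
    - {"tx": 0, "ty": 0, "tz": 0, "wx": 0, "wy": 0, "wz": -0.4, "gripper": 0.1}
    - {"tx": 0, "ty": 0, "tz": 0, "wx": 0, "wy": 0, "wz": -0.5, "gripper": 0.1}

```text
time: 14.93
position: [0.5182, 0.2333, 0.1495]
tool_rot: [0.191, 3.13, 0.001]
ft_force: [-0.4, -0.1, -3.3]
grip_width: 0.337
grip_force: 50.0
```

Request:
jog_arm:
  increments:
    - {"tx": 0, "ty": 0, "tz": 0, "wx": 0, "wy": 0, "wz": -0.07, "gripper": 0.1}
    - {"tx": 0, "ty": 0, "tz": 0, "wx": 0, "wy": 0, "wz": -0.14, "gripper": 0.1}
    - {"tx": 0, "ty": 0, "tz": 0, "wx": 0, "wy": 0, "wz": -0.2, "gripper": 0.1}
    - {"tx": 0, "ty": 0, "tz": 0, "wx": 0, "wy": 0, "wz": -0.2, "gripper": 0.1}
    - {"tx": 0, "ty": 0, "tz": 0, "wx": 0, "wy": 0, "wz": -0.2, "gripper": 0.1}

```text
time: 15.35
position: [0.5181, 0.2332, 0.1494]
tool_rot: [-0.112, 3.134, 0.0]
ft_force: [0.0, -0.7, -2.4]
grip_width: 0.343
grip_force: 50.0
```

```bash
python3 go.py 518 235 150 184.5
python3 - <<'E'
from m import *
im=vision.get_image("wrist"); cv2.imwrite("pics/w3.png",im["color"])
E
```

```text
t 15.35 p [518.1 233.2 149.4] yaw -175.92 | txyz [-0.   1.8 -0.6] w [-0.     0.005 -0.007] dist 2.0
```

View pics/w3.png

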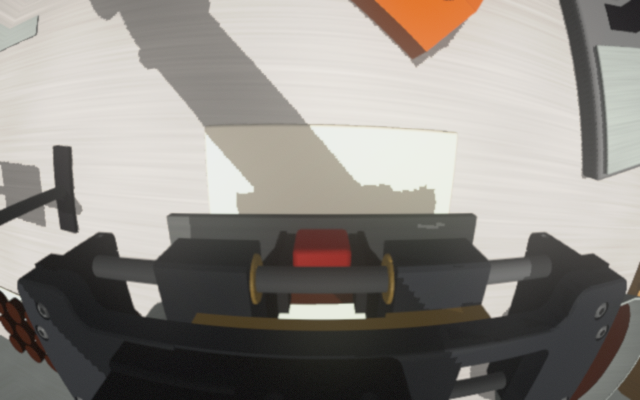

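The wrist view shows the rule square in the fingers, with the red block at (322,248). The camera looks away from the slab, so I'll refine the slab edges from the saved top picture.

Run:
```python
from m import *
im=vision.get_image("top"); C=cv2.imread("pics/top3.png"); 
print(C[158:196,212:216,:].mean(1).astype(int).tolist())
# left/right/upper/lower subpixel edges of red channel, half level
g=C[...,2].astype(float)
def cross(v,off,rev=False):
    v=v[::-1] if rev else v; i=np.argmax(v<110)  # first below
    t=(v[i-1]-110)/(v[i-1]-v[i]); k=i-1+t
    return off+(len(v)-1-k if rev else k)
up=np.array([(u,cross(g[150:175,u],150)) for u in range(196,252)]); lo=np.array([(u,cross(g[175:205,u],175,True)) for u in range(196,252)])
for n,P,z in (("far +x edge",up,.042),("near top",lo,.042),("near bottom",lo,.012)):
    W=np.array([px2w(im,u,v,z) for u,v in P])*1000; W=W[(W[:,1]>170)&(W[:,1]<310)]
    k,c=np.polyfit(W[:,1]-242,W[:,0],1); print(n,"x at y=242: %.1f tilt %.2f"%(c,-np.degrees(np.arctan(k))))
for v0,v1 in((168,176),(176,184)):
    for v in range(v0,v1,4):
        l=cross(g[v,180:215],180); r=cross(g[v,235:270],235,True); print(v,[px2w(im,a,v,.042)[:2].round(4).tolist() for a in (l,r)])
```

```text
[[170, 175, 173], [170, 174, 173], [170, 175, 172], [170, 174, 172], [171, 174, 173], [164, 167, 166], [130, 133, 135], [76, 79, 86], [32, 38, 55], [14, 23, 46], [14, 21, 45], [17, 26, 48], [16, 22, 47], [17, 24, 46], [20, 26, 48], [17, 24, 48], [15, 20, 46], [16, 26, 47], [19, 27, 49], [17, 24, 48], [15, 25, 48], [19, 25, 50], [21, 26, 50], [16, 25, 47], [14, 23, 47], [20, 27, 48], [17, 24, 46], [11, 19, 34], [33, 35, 41], [83, 85, 86], [139, 142, 142], [165, 169, 168], [170, 174, 172], [171, 175, 173], [172, 176, 174], [173, 176, 174], [172, 175, 173], [171, 174, 172]]
far +x edge x at y=242: 634.8 tilt 4.88
near top x at y=242: 570.8 tilt 4.92
near bottom x at y=242: 576.9 tilt 4.95
168 [[0.6238, 0.3333], [0.6206, 0.1517]]
172 [[0.6126, 0.3333], [0.6093, 0.1505]]
176 [[0.6013, 0.3317], [0.598, 0.1494]]
180 [[0.5901, 0.3309], [0.5868, 0.1491]]
```

```bash
python3 go.py 547 237 40 184.8
```

```text
t 15.45 p [518.  233.2 149.3] yaw -175.9 | txyz [-28.6   1.8 109.5] w [-0.001  0.005 -0.012] dist 113.0
```

Request:
jog_arm:
  increments:
    - {"tx": -15, "ty": 2, "tz": 25, "wx": 0, "wy": 0.004, "wz": -0.012, "gripper": 0.1}
    - {"tx": -28, "ty": 2, "tz": 50, "wx": 0, "wy": 0.004, "wz": -0.012, "gripper": 0.1}
    - {"tx": -28, "ty": 2, "tz": 75, "wx": 0, "wy": 0.004, "wz": -0.012, "gripper": 0.1}
    - {"tx": -28, "ty": 2, "tz": 98, "wx": 0, "wy": 0.004, "wz": -0.012, "gripper": 0.1}
    - {"tx": -28, "ty": 2, "tz": 109, "wx": 0, "wy": 0.004, "wz": -0.012, "gripper": 0.1}

```text
time: 15.87
position: [0.5447, 0.2362, 0.0372]
tool_rot: [0.132, -3.136, 0.003]
ft_force: [-1.3, -0.3, -4.2]
grip_width: 0.341
grip_force: 50.0
```

```bash
python3 go.py 552 237 30 184.8
```

```text
t 15.8667 p [544.7 236.2  37.2] yaw -175.19 | txyz [-7.3  0.2  7.2] w [-0.002 -0.003  0.   ] dist 10.0
```

Request:
jog_arm:
  increments:
    - {"tx": -1, "ty": 0, "tz": 2, "wx": 0, "wy": 0, "wz": 0, "gripper": 0.1}
    - {"tx": -3, "ty": 0, "tz": 4, "wx": 0, "wy": 0, "wz": 0, "gripper": 0.1}
    - {"tx": -4, "ty": 0, "tz": 6, "wx": 0, "wy": 0, "wz": 0, "gripper": 0.1}
    - {"tx": -5, "ty": 0, "tz": 7, "wx": 0, "wy": 0, "wz": 0, "gripper": 0.1}
    - {"tx": -5, "ty": 0, "tz": 7, "wx": 0, "wy": 0, "wz": 0, "gripper": 0.1}

```text
time: 16.28
position: [0.5521, 0.238, 0.0344]
tool_rot: [-0.133, 3.136, -0.0]
ft_force: [0.7, -0.2, -2.7]
grip_width: 0.343
grip_force: 50.0
```

Request:
jog_arm:
  increments:
    - {"tx": 0, "ty": 0, "tz": 1, "wx": 0, "wy": 0, "wz": 0, "gripper": 0.1}
    - {"tx": 0, "ty": 0, "tz": 1, "wx": 0, "wy": 0, "wz": 0, "gripper": 0.1}
    - {"tx": 0, "ty": 0, "tz": 2, "wx": 0, "wy": 0, "wz": 0, "gripper": 0.1}
    - {"tx": 0, "ty": 0, "tz": 2, "wx": 0, "wy": 0, "wz": 0, "gripper": 0.1}
    - {"tx": 0, "ty": 0, "tz": 2, "wx": 0, "wy": 0, "wz": 0, "gripper": 0.1}

```text
time: 16.7
position: [0.5511, 0.2377, 0.0313]
tool_rot: [-0.134, 3.138, -0.001]
ft_force: [0.0, -0.2, -2.3]
grip_width: 0.344
grip_force: 50.0
```

```bash
python3 go.py 552 237 29 184.8
```

```text
t 16.7 p [551.1 237.7  31.3] yaw -175.12 | txyz [-0.9 -0.7  2.3] w [-0.001  0.001  0.001] dist 3.0
```

Request:
jog_arm:
  increments:
    - {"tx": 0, "ty": 0, "tz": 0.5, "wx": 0, "wy": 0, "wz": 0, "gripper": 0.1}
    - {"tx": 0, "ty": 0, "tz": 1, "wx": 0, "wy": 0, "wz": 0, "gripper": 0.1}
    - {"tx": 0, "ty": 0, "tz": 1.5, "wx": 0, "wy": 0, "wz": 0, "gripper": 0.1}
    - {"tx": 0, "ty": 0, "tz": 2, "wx": 0, "wy": 0, "wz": 0, "gripper": 0.1}
    - {"tx": 0, "ty": 0, "tz": 2, "wx": 0, "wy": 0, "wz": 0, "gripper": 0.1}

```text
time: 17.12
position: [0.5512, 0.2376, 0.0294]
tool_rot: [-0.134, 3.138, -0.001]
ft_force: [-0.3, 0.3, -1.1]
grip_width: 0.339
grip_force: 50.0
```

Request:
jog_arm:
  increments:
    - {"tx": 0, "ty": 0, "tz": 0.5, "wx": 0, "wy": 0, "wz": 0, "gripper": 0.1}
    - {"tx": 0, "ty": 0, "tz": 1, "wx": 0, "wy": 0, "wz": 0, "gripper": 0.1}
    - {"tx": 0, "ty": 0, "tz": 1, "wx": 0, "wy": 0, "wz": 0, "gripper": 0.1}
    - {"tx": 0, "ty": 0, "tz": 1, "wx": 0, "wy": 0, "wz": 0, "gripper": 0.1}
    - {"tx": 0, "ty": 0, "tz": 1, "wx": 0, "wy": 0, "wz": 0, "gripper": 0.1}

```text
time: 17.53
position: [0.5513, 0.2377, 0.0291]
tool_rot: [-0.134, 3.137, -0.002]
ft_force: [-2.1, -4.0, 5.4]
grip_width: 0.343
grip_force: 50.0
```

Request:
jog_arm:
  increments:
    - {"tx": 0, "ty": 0, "tz": -1, "wx": 0, "wy": 0, "wz": 0, "gripper": 0.1}
    - {"tx": -1.5, "ty": 0, "tz": -1, "wx": 0, "wy": 0, "wz": 0, "gripper": 0.1}
    - {"tx": -3, "ty": 0, "tz": -1, "wx": 0, "wy": 0, "wz": 0, "gripper": 0.1}
    - {"tx": -4, "ty": 0, "tz": -1, "wx": 0, "wy": 0, "wz": 0, "gripper": 0.1}
    - {"tx": -4, "ty": 0, "tz": -1, "wx": 0, "wy": 0, "wz": 0, "gripper": 0.1}

```text
time: 17.95
position: [0.5552, 0.2384, 0.0292]
tool_rot: [-0.134, 3.138, 0.0]
ft_force: [-0.9, 0.1, -0.7]
grip_width: 0.342
grip_force: 50.0
```

Request:
jog_arm:
  increments:
    - {"tx": -0.5, "ty": 0, "tz": 0, "wx": 0, "wy": 0, "wz": 0, "gripper": 0.1}
    - {"tx": -1, "ty": 0, "tz": 0, "wx": 0, "wy": 0, "wz": 0, "gripper": 0.1}
    - {"tx": -1.5, "ty": 0, "tz": 0, "wx": 0, "wy": 0, "wz": 0, "gripper": 0.1}
    - {"tx": -1.5, "ty": 0, "tz": 0, "wx": 0, "wy": 0, "wz": 0, "gripper": 0.1}
    - {"tx": -1.5, "ty": 0, "tz": 0, "wx": 0, "wy": 0, "wz": 0, "gripper": 0.1}

```text
time: 18.37
position: [0.5553, 0.2384, 0.0292]
tool_rot: [0.134, -3.137, 0.002]
ft_force: [-5.4, -0.8, 2.2]
grip_width: 0.343
grip_force: 50.0
```

Run:
```python
from m import *
im=vision.get_image("scene"); C=im["color"]; h=cv2.cvtColor(C,cv2.COLOR_BGR2HSV); S,V=h[...,1].astype(int),h[...,2].astype(int)
P=comp((V<115)&(S>70),355,245,455,305); print("slab sc",cv2.approxPolyDP(cv2.convexHull(P),3,True)[:,0].tolist())
s=ctrl.get_state(); print(s["position"].round(4) if hasattr(s["position"],"round") else s["position"],np.round(s["ft_force"],1),np.round(s["torque"],2))
# brightness profile along -x from slab across the rule, left and right of the block
for y in (.175,.30):
    pr=[]
    for x in np.arange(.530,.590,.004):
        u,v=w2px(im,[x,y-(x-.5577)*0+ (0),.020]); pr.append(int(C[int(round(v)),int(round(u))].max()))
    print(y,pr)
```

```text
slab sc [[443.0, 286.0], [416.0, 286.0], [372.0, 276.0], [373.0, 258.0], [403.0, 250.0], [415.0, 252.0], [442.0, 269.0]]
[0.5553 0.2384 0.0292] [-5.2  0.   2.7] [0.23 1.02 0.05]
0.175 [138, 138, 135, 121, 92, 66, 55, 52, 50, 46, 42, 42, 43, 40, 41]
0.3 [219, 185, 76, 62, 60, 64, 63, 42, 40, 41, 39, 40, 40, 41, 40]
```

Request:
jog_arm:
  increments:
    - {"tx": -0.5, "ty": 0, "tz": -0.5, "wx": 0, "wy": 0, "wz": 0, "gripper": 0.1}
    - {"tx": -1, "ty": 0, "tz": -0.5, "wx": 0, "wy": 0, "wz": 0, "gripper": 0.1}
    - {"tx": -1.5, "ty": 0, "tz": -0.5, "wx": 0, "wy": 0, "wz": 0, "gripper": 0.1}
    - {"tx": -2, "ty": 0, "tz": -0.5, "wx": 0, "wy": 0, "wz": 0, "gripper": 0.1}
    - {"tx": -2, "ty": 0, "tz": -0.5, "wx": 0, "wy": 0, "wz": 0, "gripper": 0.1}

```text
time: 18.83
position: [0.5587, 0.2381, 0.0294]
tool_rot: [-0.133, 3.138, -0.001]
ft_force: [-2.2, 1.2, -3.1]
grip_width: 0.34
grip_force: 50.0
```

Request:
jog_arm:
  increments:
    - {"tx": -0.5, "ty": 0, "tz": 0, "wx": 0, "wy": 0, "wz": 0, "gripper": 0.1}
    - {"tx": -1, "ty": 0, "tz": 0, "wx": 0, "wy": 0, "wz": 0, "gripper": 0.1}
    - {"tx": -1, "ty": 0, "tz": 0, "wx": 0, "wy": 0, "wz": 0, "gripper": 0.1}
    - {"tx": -1, "ty": 0, "tz": 0, "wx": 0, "wy": 0, "wz": 0, "gripper": 0.1}
    - {"tx": -1, "ty": 0, "tz": 0, "wx": 0, "wy": 0, "wz": 0, "gripper": 0.1}

```text
time: 19.25
position: [0.5598, 0.238, 0.0298]
tool_rot: [-0.133, 3.138, -0.002]
ft_force: [-2.2, -0.5, -3.3]
grip_width: 0.342
grip_force: 50.0
```

Steady 2 N against the bar at the predicted contact position. I'll set it down, release and retreat.

Request:
jog_arm:
  increments:
    - {"tx": 0, "ty": 0, "tz": 0.7, "wx": 0, "wy": 0, "wz": 0, "gripper": 0.1}
    - {"tx": 0, "ty": 0, "tz": 0.7, "wx": 0, "wy": 0, "wz": 0, "gripper": 0.1}
    - {"tx": 0, "ty": 0, "tz": 0.7, "wx": 0, "wy": 0, "wz": 0, "gripper": 0.4}
    - {"tx": 0, "ty": 0, "tz": 0.7, "wx": 0, "wy": 0, "wz": 0, "gripper": 0.6}
    - {"tx": 0, "ty": 0, "tz": 0.7, "wx": 0, "wy": 0, "wz": 0, "gripper": 0.6}
  grip_force: 15

```text
time: 19.67
position: [0.5609, 0.2388, 0.03]
tool_rot: [-0.133, 3.135, 0.0]
ft_force: [-0.6, 0.1, 0.8]
grip_width: 0.475
grip_force: 0.0
```

Request:
jog_arm:
  increments:
    - {"tx": 0, "ty": 0, "tz": 0, "wx": 0, "wy": 0, "wz": 0, "gripper": 0.6}
    - {"tx": 0, "ty": 0, "tz": 0, "wx": 0, "wy": 0, "wz": 0, "gripper": 0.6}
    - {"tx": 0, "ty": 0, "tz": 0, "wx": 0, "wy": 0, "wz": 0, "gripper": 0.6}
    - {"tx": 0, "ty": 0, "tz": -5, "wx": 0, "wy": 0, "wz": 0, "gripper": 0.6}
    - {"tx": 0, "ty": 0, "tz": -15, "wx": 0, "wy": 0, "wz": 0, "gripper": 0.6}

```text
time: 20.08
position: [0.5588, 0.238, 0.0436]
tool_rot: [0.134, -3.138, 0.002]
ft_force: [0.8, 0.4, -0.0]
grip_width: 0.598
grip_force: 0.0
```

Request:
jog_arm:
  increments:
    - {"tx": 0, "ty": 0, "tz": -30, "wx": 0, "wy": 0, "wz": 0, "gripper": 0.6}
    - {"tx": 0, "ty": 0, "tz": -65, "wx": 0, "wy": 0, "wz": 0, "gripper": 0.6}
    - {"tx": 0, "ty": 0, "tz": -100, "wx": 0, "wy": 0, "wz": 0, "gripper": 0.6}
    - {"tx": 0, "ty": 0, "tz": -140, "wx": 0, "wy": 0, "wz": 0, "gripper": 0.6}
    - {"tx": 0, "ty": 0, "tz": -170, "wx": 0, "wy": 0, "wz": 0, "gripper": 0.6}

```text
time: 20.5
position: [0.5597, 0.2394, 0.2184]
tool_rot: [-0.135, 3.135, 0.001]
ft_force: [0.7, 0.6, 0.1]
grip_width: 0.603
grip_force: 0.0
```

Request:
jog_arm:
  increments:
    - {"tx": 0, "ty": 40, "tz": 0, "wx": 0, "wy": 0, "wz": 0, "gripper": 0.6}
    - {"tx": 0, "ty": -40, "tz": 0, "wx": 0, "wy": 0, "wz": 0, "gripper": 0.6}
    - {"tx": 0, "ty": -80, "tz": 0, "wx": 0, "wy": 0, "wz": 0, "gripper": 0.6}
    - {"tx": 0, "ty": -120, "tz": 0, "wx": 0, "wy": 0, "wz": 0, "gripper": 0.6}
    - {"tx": 0, "ty": -160, "tz": 0, "wx": 0, "wy": 0, "wz": 0, "gripper": 0.6}

```text
time: 20.92
position: [0.57, 0.1125, 0.2152]
tool_rot: [-0.14, 3.136, -0.002]
ft_force: [1.2, -1.3, -0.1]
grip_width: 0.601
grip_force: 0.0
```

Request:
jog_arm:
  increments:
    - {"tx": 0, "ty": -40, "tz": 0, "wx": 0, "wy": 0, "wz": 0, "gripper": 0.6}
    - {"tx": 0, "ty": -80, "tz": 0, "wx": 0, "wy": 0, "wz": 0, "gripper": 0.6}
    - {"tx": 0, "ty": -110, "tz": 0, "wx": 0, "wy": 0, "wz": 0, "gripper": 0.6}
    - {"tx": 0, "ty": -120, "tz": 0, "wx": 0, "wy": 0, "wz": 0, "gripper": 0.6}
    - {"tx": 0, "ty": -120, "tz": 0, "wx": 0, "wy": 0, "wz": 0, "gripper": 0.6}

```text
time: 21.33
position: [0.5809, -0.0116, 0.2147]
tool_rot: [-0.123, 3.138, -0.003]
ft_force: [0.2, 0.1, 1.2]
grip_width: 0.6
grip_force: 0.0
```

Run:
```python
from m import *
s=ctrl.get_state(); print(s["time"],np.round(s["position"],3))
a=vision.get_image("top")["color"]; im=vision.get_image("scene"); b=im["color"]
cv2.imwrite("pics/fin_top.png",a); cv2.imwrite("pics/fin_sc.png",b)
A=cv2.resize(a[130:240,165:285],None,fx=3.33,fy=3.33,interpolation=cv2.INTER_CUBIC)[:360,:400]
B=cv2.resize(b[215:325,345:465],None,fx=3.33,fy=3.33,interpolation=cv2.INTER_CUBIC)[:360,:400]
C=cv2.resize(a,(384,240)); D=cv2.resize(b,(384,240))
cv2.imwrite("pics/fin.png",np.vstack([np.hstack([A,B])[:,:768],np.hstack([C,D])]))
```

```text
21.3333 [ 0.581 -0.012  0.215]
```

View pics/fin.png

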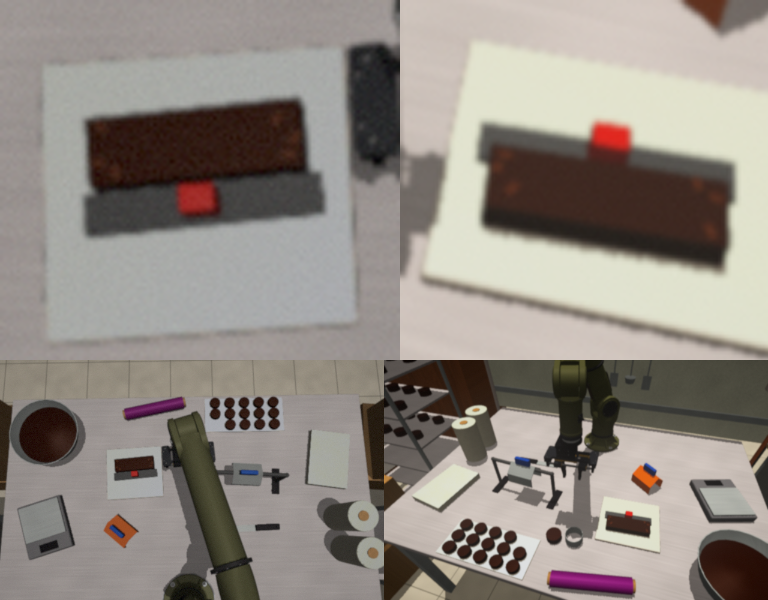

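The final view shows the rule against the bar's near side, with its red block at (197,197). The cover still hangs on the rail, and the bystanders are in place. One numeric check for gap and tilt:

Run:
```python
from m import *
im=vision.get_image("top"); C=im["color"]; h=cv2.cvtColor(C,cv2.COLOR_BGR2HSV); H,S,V=[h[...,i].astype(int) for i in range(3)]
for u in (194,202,210,228,240,250): print(u,C[158:206,u].max(-1).tolist()[14:40])
print("rule",rect(im,comp((V<125)&(S<60)|((H<8)|(H>172))&(S>150)&(V>90),180,150,266,205),.020))
red=((H<8)|(H>172))&(S>150)&(V>90); print("red",rect(im,comp(red,205,170,245,205),.052))
print("slab",rect(im,comp((V<115)&(S>70)&~red,180,150,262,195),.042))
# rule's near edge: straight fit
g=C.max(-1).astype(float); W=[]
for u in range(196,258):
    v=g[170:215,u][::-1]; i=np.argmax(v<125); W.append(px2w(im,u,214-(i-1+(v[i-1]-125)/(v[i-1]-v[i])),.012)*1000)
W=np.array(W); k,c=np.polyfit(W[:,1]-240,W[:,0],1); print("rule near edge x@240 %.1f tilt %.2f"%(c,-np.degrees(np.arctan(k))))
W=[]
for u in range(196,252):
    v=C[150:175,u,2].astype(float); i=np.argmax(v<110); W.append(px2w(im,u,150+i-1+(v[i-1]-110)/(v[i-1]-v[i]),.042)*1000)
W=np.array(W); k,c=np.polyfit(W[:,1]-240,W[:,0],1); print("slab far edge x@240 %.1f tilt %.2f"%(c,-np.degrees(np.arctan(k))))
```

```text
194 [38, 46, 43, 45, 49, 54, 65, 62, 50, 47, 42, 47, 47, 39, 38, 48, 61, 64, 64, 63, 64, 62, 64, 66, 67, 64]
202 [44, 42, 46, 45, 44, 43, 44, 39, 47, 48, 45, 46, 39, 28, 28, 47, 62, 63, 67, 66, 65, 62, 64, 65, 67, 63]
210 [47, 45, 45, 47, 45, 53, 47, 47, 48, 45, 41, 47, 33, 30, 55, 63, 63, 65, 63, 67, 64, 67, 63, 64, 62, 65]
228 [46, 46, 46, 45, 48, 44, 49, 48, 48, 44, 31, 46, 78, 116, 131, 135, 137, 141, 143, 138, 116, 81, 60, 63, 72, 104]
240 [53, 49, 45, 51, 49, 49, 51, 50, 41, 31, 36, 54, 66, 70, 69, 72, 71, 71, 70, 70, 68, 69, 69, 83, 128, 160]
250 [51, 53, 54, 61, 64, 60, 54, 44, 34, 28, 54, 67, 72, 70, 70, 70, 70, 71, 72, 69, 67, 65, 83, 130, 161, 169]
rule (array([571.8, 238.9]), array([594.6, 241.3]), array([102.4, 201.3]), 'tilt of long axis from +y (ccw deg) 5.0')
red (array([561.7, 238.4]), array([561.6, 238.6]), array([22.1, 30.4]), 'tilt of long axis from +y (ccw deg) -1.0')
slab (array([605.9, 241.4]), array([592.1, 240.1]), array([ 88.3, 175.1]), 'tilt of long axis from +y (ccw deg) 4.7')
rule near edge x@240 544.4 tilt 4.92
slab far edge x@240 639.7 tilt 4.85
```

```bash
python3 -c "
from bench import ctrl
print(ctrl.close_job())"
```

```text
the job is handed in; nothing more can be done
None
```

The job is handed in at about 21 s: the steel cover hangs astride the rail, and the rule lies flat and flush along the near long side of the brownie bar, roughly centred, with the bar nudged about 5 mm and the bystanders untouched.

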